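# Run the risen stoppers of a heater block flush

### The job

Warm air has lifted the row of four white stoppers in the dark metal block of the dry-block heater. With the fingertips, run along the row with light pressure and push every stopper down flush with the block, one after another, starting at the stopper farthest from the upright ribbed vent nozzle and finishing at the one beside it, so that the air is driven out towards the vent. Do not grip, pull up or lift anything, leave the vials, beaker and tube rack as they stand, and finish with the hand clear.

Things in the scene. Friction and masses are not known exactly. Their poses are not given: they have to be found in the camera images.
- heater: dry-block heater, fixed to the bench: white housing 208 mm deep (x) by 310 mm long (y), its flat top 60 mm above the bench, a lower grey key panel on its -x side (52 mm above the bench, ignore its keys) and a bare ledge on its +x side. On it a dark metal block 80 mm (x) by 270 mm (y), whose smooth level top is 95 mm above the bench. Origin: on the bench surface, right below the middle of the row of stoppers; y runs along the row, z up.
- vent: upright ribbed steel vent nozzle, 35 mm tall, 22 mm across, fixed on top of the block on the row's line, 115 mm from the middle of the row (49 mm past the last stopper's centre), at either end. Origin: centre of its underside, on the block's top.
- plug: flat round steel blanking plug, 6 mm high, 22 mm across, fixed on the block at the end opposite to the vent, likewise 115 mm from the middle. Origin: centre of its underside.
- stopper1 (a joint): height (m) by which this stopper stands proud of the block's top: 0 is flush and its bottom stop, about 0.004 to 0.0055 at the start. White plastic stopper at y = -66 mm in the heater's frame (the row's pitch is 44 mm): a blunt cone, flat grey top 12 mm across, widening to 34 mm at 6 mm lower. It slides straight up and down, takes about 3 N to push and stays where it is left.
- stopper1_top (a point): centre of the flat top of stopper1
- stopper2 (a joint): height (m) by which this stopper stands proud of the block's top: 0 is flush and its bottom stop, about 0.004 to 0.0055 at the start. White plastic stopper at y = -22 mm in the heater's frame (the row's pitch is 44 mm): a blunt cone, flat grey top 12 mm across, widening to 34 mm at 6 mm lower. It slides straight up and down, takes about 3 N to push and stays where it is left.
- stopper2_top (a point): centre of the flat top of stopper2
- stopper3 (a joint): height (m) by which this stopper stands proud of the block's top: 0 is flush and its bottom stop, about 0.004 to 0.0055 at the start. White plastic stopper at y = +22 mm in the heater's frame (the row's pitch is 44 mm): a blunt cone, flat grey top 12 mm across, widening to 34 mm at 6 mm lower. It slides straight up and down, takes about 3 N to push and stays where it is left.
- stopper3_top (a point): centre of the flat top of stopper3
- stopper4 (a joint): height (m) by which this stopper stands proud of the block's top: 0 is flush and its bottom stop, about 0.004 to 0.0055 at the start. White plastic stopper at y = +66 mm in the heater's frame (the row's pitch is 44 mm): a blunt cone, flat grey top 12 mm across, widening to 34 mm at 6 mm lower. It slides straight up and down, takes about 3 N to push and stays where it is left.
- stopper4_top (a point): centre of the flat top of stopper4
- vial1: amber glass vial with a black cap, 24 mm across, 45 mm high, loose on the heater's rear ledge; leave alone. Origin: centre of its underside.
- vial2: a second vial like vial1.
- beaker: loose glass beaker, 72 mm across, 95 mm high, on the bench; leave alone. Origin: centre of its underside.
- tube_rack: loose wire rack, 80 by 120 mm, with five orange-capped tubes, 105 mm high in all, on the bench; leave alone. Origin: centre of its underside.
Mind the look-alikes: they are no part of the job. What is shaped like the vial2 but green is not meant.

How it is judged:
On the way, in this order (a step that is already met when the one before it is completed fails the run):
1. the stopper farthest from the vent is flush (((y of vent in the frame of heater above 0 m and value of joint stopper1 below 0.002 m) or (y of vent in the frame of heater below 0 m and value of joint stopper4 below 0.002 m))), for 0.1 s.
2. the stopper second from the far end is flush (((y of vent in the frame of heater above 0 m and value of joint stopper2 below 0.002 m) or (y of vent in the frame of heater below 0 m and value of joint stopper3 below 0.002 m))), for 0.1 s.
3. the stopper third from the far end is flush (((y of vent in the frame of heater above 0 m and value of joint stopper3 below 0.002 m) or (y of vent in the frame of heater below 0 m and value of joint stopper2 below 0.002 m))), for 0.1 s.
4. the stopper next to the vent is flush (((y of vent in the frame of heater above 0 m and value of joint stopper4 below 0.002 m) or (y of vent in the frame of heater below 0 m and value of joint stopper1 below 0.002 m))), for 0.1 s.
At the end, for the whole second after the job is handed in: All four stoppers stand less than 2 mm proud of the block; vials, beaker and rack are upright and within 15 mm of where they stood (value of joint each of stopper1, stopper2, stopper3, stopper4 below 0.002 m and distance of each of vial1, vial2, beaker, tube_rack from where it was at the start of the episode below 0.015 m and angle between each of vial1, vial2, beaker, tube_rack's own z axis and vertical below 0.2 rad); the robot touches nothing.
It fails at once if a stopper was pulled up (more than 9 mm proud) (value of joint any of stopper1, stopper2, stopper3, stopper4 above 0.009 m).
It fails at once if the fingers pressed on the heater with more than 50 N (contact force between the fingers and heater above 50 N).
It fails at once if something other than the fingers pressed on the heater (more than 5 N) (contact force between the arm and heater above 5 N).
It fails at once if a vial, the beaker or the rack was moved by more than 15 mm, or lifted (distance of any of vial1, vial2, beaker, tube_rack from where it was at the start of the episode above 0.015 m).
It also fails if it takes over 38 s, if anything falls off the work surface, if the arm or the gripper's body presses on something with over 40 N, if the wrist force passes 120 N, or if a joint passes its speed limit or range.

### The arm

A 7-joint arm with a two-finger parallel gripper is mounted at the origin on the work surface. World frame = base frame: x ahead of the robot, y to its left, z up, the work surface at z = 0. Lengths are in m, angles in rad, forces in N, time in s.
With the tool pointing down it reaches from about 0.4 to 0.875 m from the base axis. Payload 19.3 kg.
Tool frame: the origin (TCP) lies at the centre of the arm's flange, where the gripper is bolted on; the fingertips stand 173 mm ahead of it and the grasp point (between the pads) lies 155 mm ahead of it; z points along the fingers, x is the direction in which the jaws open and shut, and the axes are right-handed (so a half turn about z gives the same grasp; the last joint's range is limited). The gripper opens to 85 mm and grips with 20 to 120 N. Pads are 22 mm wide; open, the fingers measure 114 mm over their backs; the gripper's body (76 mm by 85 mm) begins 54 mm behind the grasp point. The pads swing forward as they close: fully open they stand 13 mm farther back than shut.
Start: joints at [-1.316, 0.521, -0.036, 1.599, 0.021, 1.021, -0.113], TCP at [0.199, 0.592, 0.405] pointing down, gripper open.
Joint ranges: [-2.91, 2.91], [-0.3, 2.13], [-1.5, 1.42], [0.17, 2.43], [-1.26, 4.41], [0.16, 1.93], [-2.52, 2.52]. Speed limits (rad/s): [1.89, 1.89, 2.39, 2.39, 3.01, 3.01, 3.01].

### API

Orientations are given as a rotation vector (axis times angle).
In Python, from bench import bot gives the robot as it stands.
- The arm moves only by the tool move_arm, never from a script. Its argument "deltas" is one flat list of numbers, 6 for each row, row after row: the shift along the tool's x, y, z in m, then the turn, a rotation vector about the tool's x, y, z in degrees. A call has 1 to 20 rows; each row shifts and turns the commanded pose from where the row before left it, along the tool's axes as they then stand; what a row does not reach is not made up. A row lasts 1/12 s, in which the tool goes at most 41.7 mm and 7.16 degrees, less where a joint would pass 70% of its speed; a pose out of reach is approached as far as the arm can. A call with a gripper value outside its range is refused whole. "jaw" is the finger opening in m, from 0 to 0.0854, set as the call begins (left out, the last holds). The fingers move at their own pace and stop on an object; "newtons" is the grip in N (left out, the last holds). Time passes only in rows, so rows that do not move let the fingers close. It gives the time, the measured TCP pose, the force and the opening at its end, in the units of the state.
- bot.observe(): the state, without advancing time (a new reading comes with each control period).
- bot.snapshot(name): name is "side" or "top"; returns the picture (384x512x3 uint8, blue, green, red); there is no depth.
- bot.get_calibration(name): a dict with "fx", "fy", "cx", "cy" (pixels), "R" (3x3) and "t" (3): a world point X has camera coordinates R X + t. Camera axes: x right, y down, z forward; pixel columns grow to the right and rows downward; lengths in m; the calibration is good to about 2 mm. A picture is of the moment at which its call begins. get_calibration takes no time and is no camera call.
- bot.hand_in(): hands the job in, once; it reports no verdict.
The state is a dict: "t": time; "q": joint angles; "joint_velocities": joint speeds; "joint_torque": joint torques, N m; "ee_pos": TCP position; "eef_rot": TCP orientation; "ft_force": force on the tool from outside, world axes, zero at the start; "wrist_torque": the same for the moment, N m; "opening": opening from 0.0 (shut) to 1.0 (fully open).
Only numpy, scipy, OpenCV 4.12 (cv2) and the standard library are available. Lean on these libraries where they do the work, as an engineer would, in place of code of your own. Each camera call takes 0.05 s, during which the arm holds its last target.

## Working session

There is one attempt and no reset: what is moved stays moved. The work goes in short steps, Python scripts to look and compute and a tool call to move; the robot and the scene stay as the last step left them, time stands still between calls to the robot, and variables do not carry over. Pictures are saved under pics/ and viewed, and the job is handed in when it is done.

Besides the shell and the picture viewer there is one more tool, called as name(argument=value, ...) on one line, values as JSON. move_arm: Moves the arm, as the interface text tells. Its arguments: {"type":"object","properties":{"deltas":{"type":"array","items":{"type":"number"}},"jaw":{"type":"number"},"newtons":{"type":"number"}},"required":["deltas"]}

```bash
mkdir -p pics; cat > h.py <<'E'
import numpy as np,cv2
from bench import bot
def ray(name,u,v,z):
    c=bot.get_calibration(name);R=np.array(c["R"]);t=np.array(c["t"])
    d=R.T@np.array([(u-c["cx"])/c["fx"],(v-c["cy"])/c["fy"],1]);o=-R.T@t
    return o+d*(z-o[2])/d[2]
def proj(name,X):
    c=bot.get_calibration(name);p=np.array(c["R"])@np.array(X)+np.array(c["t"])
    return np.array([c["fx"]*p[0]/p[2]+c["cx"],c["fy"]*p[1]/p[2]+c["cy"]])
E
python3 - <<'E'
from h import *
for n in("side","top"):
    cv2.imwrite(f"pics/{n}0.png",bot.snapshot(n))
print(bot.observe())
for n in("side","top"):
    c=bot.get_calibration(n);print(n,c["fx"],-np.array(c["R"]).T@np.array(c["t"]),np.round(c["R"],2))
E
```

```text
{'t': 0.1, 'q': array([-1.31620216,  0.52192003, -0.03632116,  1.5999236 ,  0.0212019 ,
        1.02110722, -0.11281067]), 'joint_velocities': array([ 0.00112274, -0.00062048,  0.00176872, -0.00024896,  0.00108248,
        0.00132022,  0.00082546]), 'joint_torque': array([ 3.15105317e-03, -9.28481054e+01,  1.98429264e+00, -3.70530009e+01,
        1.82628521e-02,  5.35631945e-03,  2.75511667e-05]), 'ee_pos': array([0.19943097, 0.59220104, 0.40421451]), 'eef_rot': array([ 2.55090156e+00,  1.83264221e+00, -1.17147329e-03]), 'ft_force': array([ 0.0552387 , -0.03113344, -0.37519677]), 'wrist_torque': array([ 0.06765338, -0.00145436, -0.02418403]), 'opening': 1.005433927589279}
side 430.49334831568524 [0.49562062 0.95527402 0.79260428] [[-0.99 -0.12 -0.01]
 [-0.06  0.58 -0.82]
 [ 0.1  -0.81 -0.58]]
top 445.21038015643404 [ 0.52527332 -0.01561945  1.44339624] [[ 0.01 -1.   -0.02]
 [-1.   -0.   -0.05]
 [ 0.05  0.02 -1.  ]]
```

View pics/side0.png

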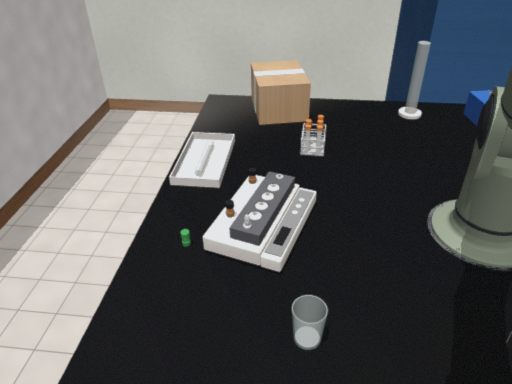

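View pics/top0.png

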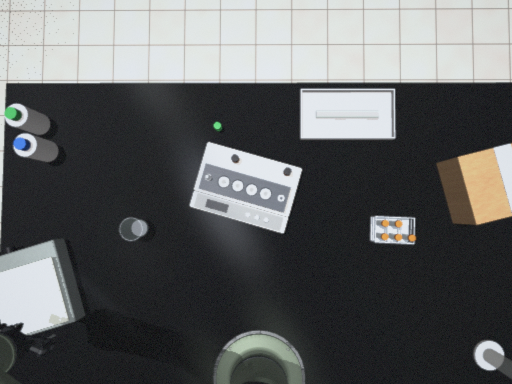

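```bash
python3 - <<'E'
from h import *
for n,(x0,y0,w,h) in {"side":(200,160,125,110),"top":(180,135,130,105)}.items():
    im=cv2.imread(f"pics/{n}0.png")[y0:y0+h,x0:x0+w]
    cv2.imwrite(f"pics/{n}0c.png",cv2.resize(im,None,fx=6,fy=5 if 0 else 5.4,interpolation=cv2.INTER_CUBIC) if 0 else cv2.resize(im,None,fx=5,fy=5,interpolation=cv2.INTER_CUBIC))
im=cv2.imread("pics/top0.png");g=im.astype(int)
roi=np.zeros(im.shape[:2],np.uint8);roi[165:210,195:295]=1
g=cv2.cvtColor(im,cv2.COLOR_BGR2GRAY)
for n,thr in(("top",150),("side",150)):
    im=cv2.imread(f"pics/{n}0.png");g=cv2.cvtColor(im,cv2.COLOR_BGR2GRAY)
    for th in(130,160,180,200):
        m=(g>th).astype(np.uint8)
        k,l,s,c=cv2.connectedComponentsWithStats(m)
        print(n,th,[(tuple(np.round(c[i],1)),s[i,4]) for i in range(1,k) if 8<s[i,4]<160 and (195<c[i][0]<300 and 160<c[i][1]<240)])
for p in((209,178),(223,182),(265,194),(281,199)): print(p,ray("top",*p,0.1))
E
```

```text
top 130 [((np.float64(271.3), np.float64(187.7)), np.int32(19))]
top 160 [((np.float64(206.9), np.float64(176.4)), np.int32(23)), ((np.float64(223.3), np.float64(181.4)), np.int32(94)), ((np.float64(237.1), np.float64(185.4)), np.int32(99)), ((np.float64(251.1), np.float64(189.4)), np.int32(100)), ((np.float64(265.0), np.float64(193.4)), np.int32(100)), ((np.float64(280.6), np.float64(197.8)), np.int32(45))]
top 180 [((np.float64(223.5), np.float64(181.5)), np.int32(88)), ((np.float64(237.4), np.float64(185.4)), np.int32(89)), ((np.float64(251.0), np.float64(189.3)), np.int32(91)), ((np.float64(265.0), np.float64(193.2)), np.int32(93)), ((np.float64(280.8), np.float64(197.8)), np.int32(35))]
top 200 [((np.float64(223.4), np.float64(181.4)), np.int32(86)), ((np.float64(237.3), np.float64(185.4)), np.int32(84)), ((np.float64(251.2), np.float64(189.5)), np.int32(85)), ((np.float64(265.0), np.float64(193.3)), np.int32(87)), ((np.float64(280.5), np.float64(197.5)), np.int32(26)), ((np.float64(210.2), np.float64(210.8)), np.int32(10))]
side 130 [((np.float64(279.0), np.float64(176.0)), np.
[... 708 characters left out ...]
p.float64(253.6), np.float64(215.7)), np.int32(86)), ((np.float64(246.1), np.float64(225.8)), np.int32(17))]
side 200 [((np.float64(273.0), np.float64(187.6)), np.int32(48)), ((np.float64(267.1), np.float64(196.3)), np.int32(54)), ((np.float64(261.1), np.float64(205.7)), np.int32(56)), ((np.float64(298.0), np.float64(205.5)), np.int32(16)), ((np.float64(294.3), np.float64(211.8)), np.int32(16)), ((np.float64(254.0), np.float64(215.5)), np.int32(68)), ((np.float64(246.1), np.float64(226.2)), np.int32(10))]
(209, 178) [0.62454928 0.15204316 0.1       ]
(223, 182) [0.61257774 0.10939557 0.1       ]
(265, 194) [ 0.57683044 -0.01795117  0.1       ]
(281, 199) [ 0.56198608 -0.06623379  0.1       ]
```

View pics/side0c.png

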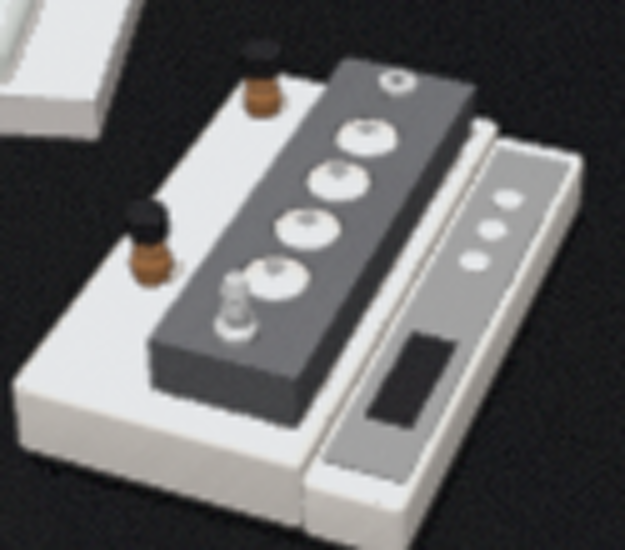

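View pics/top0c.png

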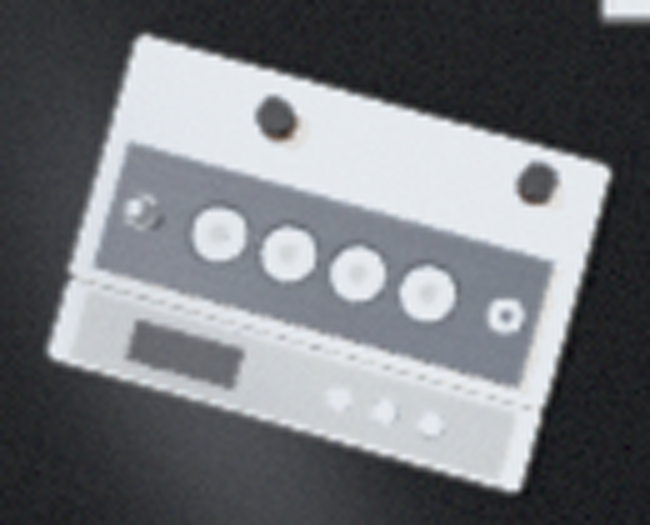

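```bash
cat >> h.py <<'E'
T=[(265,193.3),(251.1,189.4),(237.3,185.4),(223.4,181.4)]
S=[(273,187.5),(267.1,196.2),(261.0,205.5),(254.0,215.4)]
E
python3 - <<'E'
from h import *
from scipy.spatial.transform import Rotation as Ro
A=np.array([ray("top",*p,0.097) for p in T]);B=np.array([ray("side",*p,0.097) for p in S])
print(A.round(4));print(B.round(4));print((A-B).round(4))
d=A[3]-A[0];print(np.linalg.norm(d),np.degrees(np.arctan2(d[1],d[0])))
d=B[3]-B[0];print(np.linalg.norm(d),np.degrees(np.arctan2(d[1],d[0])))
o=bot.observe();print(Ro.from_rotvec(o["eef_rot"]).as_matrix().round(3))
for p in((280.6,197.6),(207.5,177)):print(ray("top",*p,0.1))
for p in((235,158),(287.5,171.5)):print("vial",ray("top",*p,.105))
E
```

```text
[[ 0.5791 -0.0179  0.097 ]
 [ 0.5907  0.0242  0.097 ]
 [ 0.6026  0.0661  0.097 ]
 [ 0.6146  0.1085  0.097 ]]
[[ 0.5785 -0.0116  0.097 ]
 [ 0.5907  0.0301  0.097 ]
 [ 0.6025  0.0722  0.097 ]
 [ 0.6156  0.1146  0.097 ]]
[[ 0.0005 -0.0063  0.    ]
 [-0.     -0.0059  0.    ]
 [ 0.0002 -0.006   0.    ]
 [-0.001  -0.0061  0.    ]]
0.13132249166995133 74.29882652285198
0.1314977316194013 73.64203089163229
[[ 0.319  0.948 -0.   ]
 [ 0.948 -0.319 -0.001]
 [-0.001  0.    -1.   ]]
[ 0.56620086 -0.06501821  0.1       ]
[0.62757128 0.15663815 0.1       ]
vial [0.68514842 0.07325922 0.105     ]
vial [ 0.64478217 -0.08538729  0.105     ]
```

move_arm(deltas=[-0.019,0.023,0,0,0,0,-0.019,0.023,0,0,0,0,-0.019,0.023,0,0,0,0,-0.019,0.023,0,0,0,0,-0.019,0.023,0,0,0,0,-0.019,0.023,0,0,0,0,-0.019,0.023,0,0,0,0,-0.019,0.023,0,0,0,0,-0.019,0.023,0,0,0,0,-0.019,0.023,0,0,0,0,-0.019,0.023,0,0,0,0,-0.019,0.023,0,0,0,0,-0.019,0.023,0,0,0,0,-0.019,0.023,0,0,0,0,-0.019,0.023,0,0,0,0,-0.019,0.023,0,0,0,0,-0.019,0.023,0,0,0,0,-0.019,0.023,0,0,0,0,-0.019,0.023,0,0,0,0,0,0,0,0,0,-2.8], jaw=0, newtons=20)

```text
t: 1.77
ee_pos: [0.5004, 0.1058, 0.4046]
eef_rot: [2.511, 1.885, -0.001]
ft_force: [-0.9, -0.4, -0.4]
opening: -0.003
```

```bash
cat >> h.py <<'E'
from scipy.spatial.transform import Rotation as Ro
def go(tx,ty):
    o=bot.observe();M=Ro.from_rotvec(o["eef_rot"]).as_matrix()
    print("t",round(o["t"],2),o["ee_pos"].round(4),"f",o["ft_force"].round(2),"op",round(o["opening"],3))
    print("yaw x",np.degrees(np.arctan2(M[1,0],M[0,0])).round(2),"z",M[:,2].round(4))
    print("tool delta",(M.T@(np.array([tx,ty,o["ee_pos"][2]])-o["ee_pos"])).round(4))
E
python3 -c "
from h import *
go(.58,-.0155)"
```

```text
t 1.77 [0.5004 0.1058 0.4046] f [-0.92 -0.4  -0.42] op -0.003
yaw x 73.8 z [ 7.e-04 -2.e-03 -1.e+00]
tool delta [-0.0943  0.1103  0.0003]
```

move_arm(deltas=[-0.0157,0.0184,0,0,0,0,-0.0157,0.0184,0,0,0,0,-0.0157,0.0184,0,0,0,0,-0.0157,0.0184,0,0,0,0,-0.0157,0.0184,0,0,0,0,-0.0157,0.0184,0,0,0,0,0,0,0.02,0,0,0,0,0,0.02,0,0,0,0,0,0.02,0,0,0,0,0,0.02,0,0,0,0,0,0.015,0,0,0,0,0,0.01,0,0,0,0,0,0,0,0,0,0,0,0,0,0,0])

```text
t: 2.93
ee_pos: [0.579, -0.01, 0.2997]
eef_rot: [-2.506, -1.895, 0.001]
ft_force: [0.8, 1.0, 0.4]
opening: -0.0
```

```bash
python3 - <<'E'
from h import *
go(.58,-.0155)
for n,(x0,y0,w,h) in {"side":(200,80,150,150),"top":(180,110,130,130)}.items():
    im=bot.snapshot(n);cv2.imwrite(f"pics/{n}1.png",im)
    cv2.imwrite(f"pics/{n}1c.png",cv2.resize(im[y0:y0+h,x0:x0+w],None,fx=4,fy=4,interpolation=cv2.INTER_CUBIC))
p=bot.observe()["ee_pos"];print(proj("side",[p[0],p[1],p[2]-.173]))
E
```

```text
t 2.93 [ 0.579  -0.01    0.2997] f [0.79 0.97 0.36] op -0.0
yaw x 74.19 z [-6.e-04 -1.e-04 -1.e+00]
tool delta [-0.005   0.0025  0.    ]
[272.75874721 178.6864758 ]
```

View pics/side1c.png

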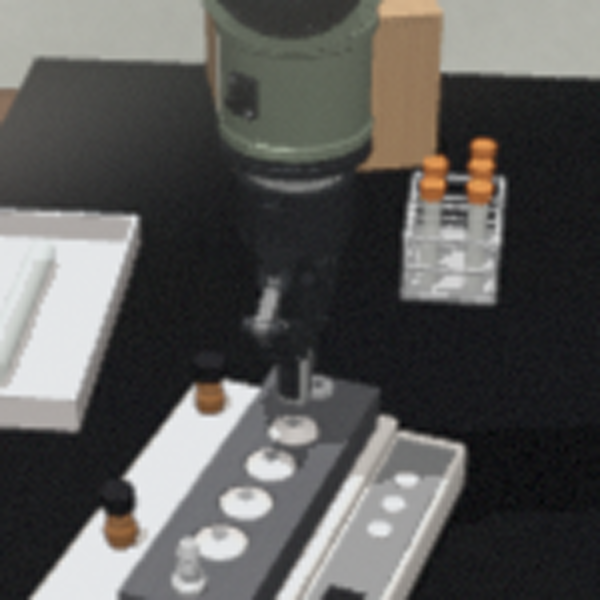

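View pics/top1c.png

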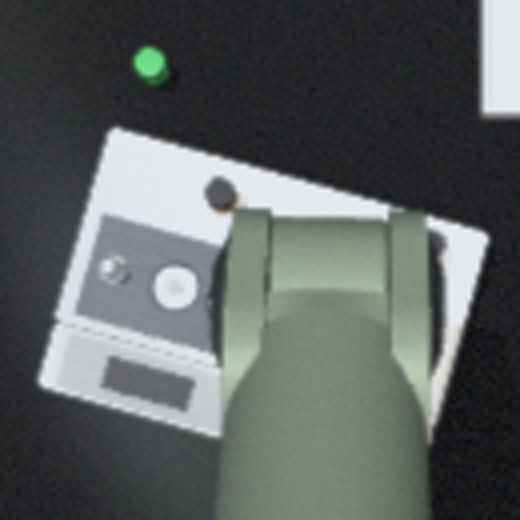

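```bash
python3 - <<'E'
from h import *
for p in ((370,128),(339,168),(307,215),(274,268)): print(ray("side",200+p[0]/5,160+p[1]/5,.0998).round(4))
for p in ((427,291),(358,271),(288,251),(219,232)): print(ray("top",180+p[0]/5,135+p[1]/5,.0998).round(4))
E
```

```text
[ 0.5763 -0.017   0.0998]
[0.5896 0.0219 0.0998]
[0.6022 0.065  0.0998]
[0.614  0.1106 0.0998]
[ 0.5793 -0.0191  0.0998]
[0.5912 0.0226 0.0998]
[0.6031 0.0651 0.0998]
[0.6144 0.107  0.0998]
```

move_arm(deltas=[-0.0035,0.001,0,0,0,0,-0.0035,0.001,0,0,0,0,0,0,0.009,0,0,0,0,0,0.009,0,0,0,0,0,0.006,0,0,0,0,0,0,0,0,0,0,0,0,0,0,0])

```text
t: 3.62
ee_pos: [0.5788, -0.0172, 0.2751]
eef_rot: [-2.505, -1.894, 0.002]
ft_force: [-0.0, 0.7, 0.7]
opening: -0.001
```

```bash
python3 -c "
from h import *
go(.579,-.0175)"
```

```text
t 3.62 [ 0.5788 -0.0172  0.2751] f [-0.05  0.7   0.75] op -0.001
yaw x 74.19 z [-1.2e-03 -1.0e-04 -1.0e+00]
tool delta [-0.0003  0.0002 -0.    ]
```

move_arm(deltas=[0,0,0.001,0,0,0,0,0,0.001,0,0,0,0,0,0.001,0,0,0,0,0,0.001,0,0,0])

```text
t: 3.95
ee_pos: [0.579, -0.0173, 0.2719]
eef_rot: [2.506, 1.895, 0.001]
ft_force: [-0.1, 0.1, 4.1]
opening: 0.002
```

move_arm(deltas=[0,0,0.001,0,0,0,0,0,0.001,0,0,0])

```text
t: 4.12
ee_pos: [0.579, -0.0173, 0.2698]
eef_rot: [2.506, 1.895, 0.001]
ft_force: [0.1, 1.2, 3.3]
opening: 0.001
```

move_arm(deltas=[0,0,0.0005,0,0,0,0,0,0,0,0,0,0,0,0,0,0,0])

```text
t: 4.37
ee_pos: [0.579, -0.0173, 0.2692]
eef_rot: [2.506, 1.895, -0.0]
ft_force: [0.4, 0.4, -0.4]
opening: -0.0
```

move_arm(deltas=[0,0,0.0005,0,0,0,0,0,0.0005,0,0,0])

```text
t: 4.53
ee_pos: [0.579, -0.0173, 0.2685]
eef_rot: [2.506, 1.895, 0.0]
ft_force: [-5.5, 0.7, 20.0]
opening: -0.0
```

move_arm(deltas=[0,0,0.0005,0,0,0,0,0,0,0,0,0])

```text
t: 4.7
ee_pos: [0.5789, -0.0173, 0.2685]
eef_rot: [-2.506, -1.895, -0.0]
ft_force: [-6.3, 0.7, 18.0]
opening: -0.001
```

move_arm(deltas=[0,0,-0.006,0,0,0,0,0,-0.006,0,0,0,0.011,0,0,0,0,0,0.011,0,0,0,0,0,0.011,0,0,0,0,0,0.011,0,0,0,0,0,0,0,0,0,0,0,0,0,0,0,0,0])

```text
t: 5.37
ee_pos: [0.591, 0.0262, 0.2793]
eef_rot: [-2.504, -1.897, 0.001]
ft_force: [-0.5, 0.5, 0.6]
opening: 0.0
```

```bash
python3 -c "
from h import *
go(.591,.0245)
im=bot.snapshot('side');cv2.imwrite('pics/side2c.png',cv2.resize(im[80:230,200:350],None,fx=4,fy=4,interpolation=cv2.INTER_CUBIC))"
```

```text
t 5.37 [0.591  0.0262 0.2793] f [-0.53  0.45  0.63] op 0.0
yaw x 74.28 z [-5.e-04 -0.e+00 -1.e+00]
tool delta [-0.0016  0.0004  0.    ]
```

View pics/side2c.png

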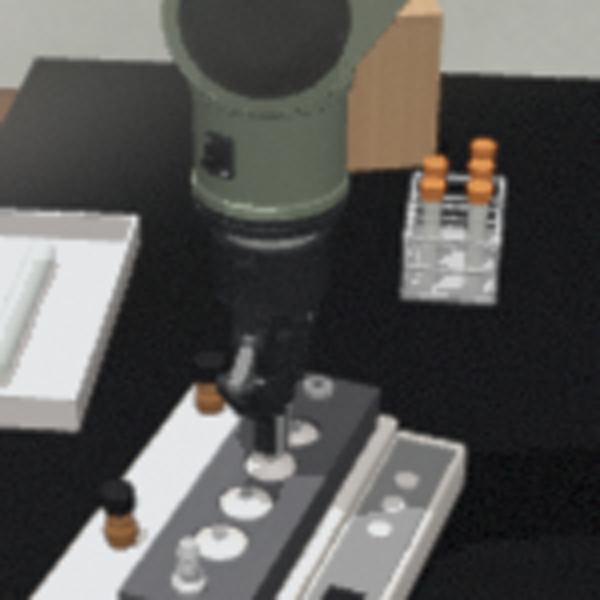

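move_arm(deltas=[-0.001,0,0.0015,0,0,0,0,0,0.0015,0,0,0,0,0,0.0015,0,0,0,0,0,0.0015,0,0,0,0,0,0.001,0,0,0,0,0,0.001,0,0,0,0,0,0.001,0,0,0,0,0,0.001,0,0,0,0,0,0,0,0,0])

```text
t: 6.17
ee_pos: [0.5907, 0.024, 0.2695]
eef_rot: [2.506, 1.895, -0.0]
ft_force: [-0.9, -0.3, 0.3]
opening: 0.003
```

move_arm(deltas=[0,0,0.0005,0,0,0,0,0,0.0005,0,0,0,0,0,0,0,0,0])

```text
t: 6.42
ee_pos: [0.5907, 0.0241, 0.2687]
eef_rot: [2.506, 1.895, 0.0]
ft_force: [0.6, 0.1, 0.5]
opening: 0.002
```

move_arm(deltas=[0,0,-0.005,0,0,0,0,0,-0.006,0,0,0,0.011,0,0,0,0,0,0.011,0,0,0,0,0,0.011,0,0,0,0,0,0.011,0,0,0,0,0,0,0,0,0,0,0,0,0,0,0,0,0])

```text
t: 7.08
ee_pos: [0.6027, 0.0675, 0.2794]
eef_rot: [-2.504, -1.897, 0.0]
ft_force: [-0.1, 0.4, -0.4]
opening: 0.002
```

```bash
python3 -c "
from h import *
go(.6028,.0665)"
```

```text
t 7.08 [0.6027 0.0675 0.2794] f [-0.11  0.39 -0.41] op 0.002
yaw x 74.29 z [-3.e-04 -0.e+00 -1.e+00]
tool delta [-0.0009  0.0004 -0.    ]
```

move_arm(deltas=[0,0,0.0015,0,0,0,0,0,0.0015,0,0,0,0,0,0.0015,0,0,0,0,0,0.0015,0,0,0,0,0,0.001,0,0,0,0,0,0.001,0,0,0,0,0,0.001,0,0,0,0,0,0.001,0,0,0,0,0,0,0,0,0])

```text
t: 7.83
ee_pos: [0.6027, 0.0663, 0.2696]
eef_rot: [2.506, 1.895, -0.0]
ft_force: [0.2, -0.4, -0.1]
opening: -0.002
```

move_arm(deltas=[0,0,0.0005,0,0,0,0,0,0.0005,0,0,0,0,0,0,0,0,0])

```text
t: 8.08
ee_pos: [0.6027, 0.0665, 0.2687]
eef_rot: [2.506, 1.895, 0.0]
ft_force: [1.2, -0.1, 1.4]
opening: -0.004
```

move_arm(deltas=[0,0,-0.005,0,0,0,0,0,-0.006,0,0,0,0.011,0,0,0,0,0,0.011,0,0,0,0,0,0.011,0,0,0,0,0,0.011,0,0,0,0,0,0,0,0,0,0,0,0,0,0,0,0,0])

```text
t: 8.75
ee_pos: [0.6146, 0.1098, 0.2793]
eef_rot: [-2.504, -1.897, 0.001]
ft_force: [-0.1, 0.5, -0.4]
opening: 0.007
```

```bash
python3 -c "
from h import *
go(.6146,.1085)
im=bot.snapshot('side');cv2.imwrite('pics/side3c.png',cv2.resize(im[80:230,200:350],None,fx=4,fy=4,interpolation=cv2.INTER_CUBIC))"
```

```text
t 8.75 [0.6146 0.1098 0.2793] f [-0.08  0.49 -0.43] op 0.007
yaw x 74.28 z [-5.e-04 -1.e-04 -1.e+00]
tool delta [-0.0012  0.0003  0.    ]
```

View pics/side3c.png

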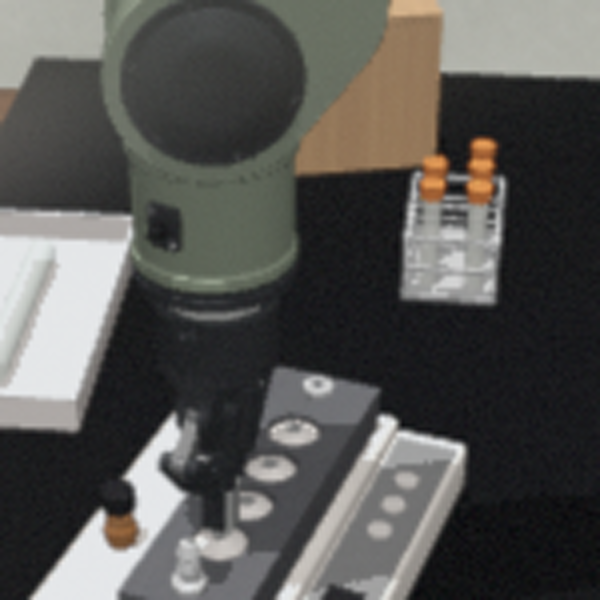

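move_arm(deltas=[-0.001,0,0.0015,0,0,0,0,0,0.0015,0,0,0,0,0,0.0015,0,0,0,0,0,0.0015,0,0,0,0,0,0.001,0,0,0,0,0,0.001,0,0,0,0,0,0.001,0,0,0,0,0,0.001,0,0,0,0,0,0,0,0,0])

```text
t: 9.55
ee_pos: [0.6144, 0.1077, 0.2696]
eef_rot: [2.506, 1.895, -0.0]
ft_force: [-0.0, 0.5, 0.7]
opening: -0.0
```

move_arm(deltas=[0,0,0.0005,0,0,0,0,0,0.0005,0,0,0,0,0,0,0,0,0])

```text
t: 9.8
ee_pos: [0.6144, 0.1078, 0.2687]
eef_rot: [2.506, 1.895, 0.0]
ft_force: [0.7, -1.3, 0.8]
opening: -0.0
```

move_arm(deltas=[0,0,-0.005,0,0,0,0,0,-0.01,0,0,0,0,0,-0.02,0,0,0,0,0,-0.03,0,0,0,0,0,-0.03,0,0,0,0,0,-0.03,0,0,0,-0.0,-0.035,0,0,0,0,0,-0.035,0,0,0,0,0,-0.035,0,0,0,0,0,-0.035,0,0,0,0,0,0,0,0,0,0,0,0,0,0,0,0])

```text
t: 10.8
ee_pos: [0.4787, 0.1466, 0.395]
eef_rot: [-2.504, -1.897, -0.003]
ft_force: [0.9, -0.2, 0.3]
opening: 0.003
```

```bash
python3 - <<'E'
from h import *
go(.6146,.1085)
a=bot.snapshot('side');b=bot.snapshot('top')
cv2.imwrite('pics/side4.png',a);cv2.imwrite('pics/top4.png',b)
cv2.imwrite('pics/side4c.png',cv2.resize(a[160:270,200:325],None,fx=5,fy=5,interpolation=cv2.INTER_CUBIC))
E
```

```text
t 10.8 [0.4787 0.1466 0.395 ] f [ 0.87 -0.16  0.33] op 0.003
yaw x 74.3 z [ 0.0012  0.0011 -1.    ]
tool delta [1.000e-04 1.412e-01 1.000e-04]
```

View pics/side4c.png

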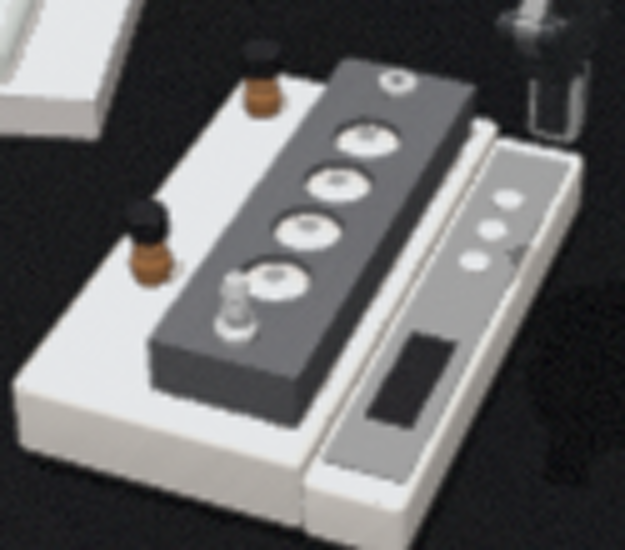

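View pics/top4.png

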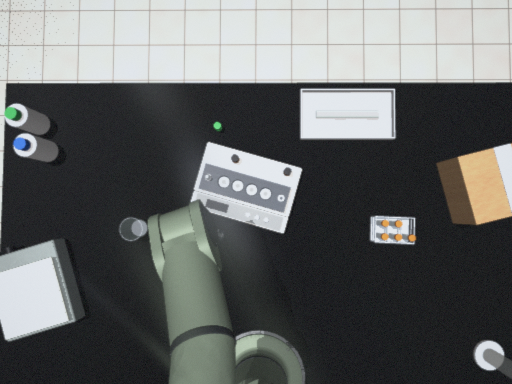

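```bash
python3 -c "
from bench import bot
print(bot.hand_in())"
```

```text
the job is handed in; nothing more can be done
None
```

I pushed all four stoppers down, one after another, with the closed fingertips. I started at stopper1, by the flat plug, and finished at stopper4, beside the vent. I then withdrew the hand and handed the job in at about 10.8 s, well inside the 38 s limit. No verdict was reported.

- **Depth:** Stopper1 stopped hard at a fingertip height of about 95.5 mm, with about 18–20 N read at the wrist. I pushed the other three to about 95.7 mm. That is under 1 mm proud of the block's nominal 95 mm top, going by the arm's own position reading. The other three did not reach a force stop, so their depth rests on position alone.
- **Picture check:** In the final side view all four stoppers sit lower, with a dark rim showing behind each one. The vials, beaker and rack look unmoved, and the hand is clear.
- **Disagreement:** My first side-view positions for the stoppers were 6 mm off the top view. The grey tops then agreed to within about 4 mm, and I used those.

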